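Put the reading magnifier on charge behind its sliding guard

ROBOT

A 6-joint arm with a two-finger parallel gripper is mounted at the origin on the work surface. World frame = base frame: x ahead of the robot, y to its left, z up, the work surface at z = 0. Lengths are in mm, angles in rad, forces in N, time in s.
With the tool pointing down it reaches from about 275 to 750 mm from the base axis. Payload 10.2 kg.
Tool frame: the origin (TCP) lies between the finger pads; the fingertips stand 17 mm ahead of it and the grasp point (between the pads) lies 2 mm behind it (tips_ahead is the distance from the TCP to the fingertips, in mm); z points along the fingers, y is the line along which they close (so a half turn about z gives the same grasp; the last joint's range is limited). The gripper opens to 85 mm and grips with 20 to 120 N. Pads are 22 mm wide; open, the fingers measure 114 mm over their backs; the gripper's body (76 mm by 85 mm) begins 54 mm behind the grasp point. The pads swing forward as they close: fully open they stand 13 mm farther back than shut.
Start: joints at [-1.38, 0.313, 1.498, -0, 1.331, -0.223], TCP at [211.086, -480.701, 248.294] pointing down, gripper open.
Joint ranges: [-2.94, 2.94], [-0.97, 2.17], [0.19, 2.56], [-1.23, 4.37], [0.02, 3.11], [-2.88, 2.88]. Speed limits (rad/s): [2.39, 2.39, 3.01, 3.14, 3.14, 3.14].

INTERFACE

Orientations are given as a unit quaternion [w, x, y, z].
In Python, from rig import sense, capture, finish_job, boxes_of, tips_ahead gives the robot as it stands.
- The arm moves only by the tool drive_tool, never from a script. Its argument "commands" is text: rows parted by semicolons, each of 7 numbers parted by spaces: the shift along the world's x, y, z in units of 0.1 m (1.0 is 0.1 m), then the turn, a rotation vector about the world's x, y, z in units of pi/4 rad (1.0 is pi/4 rad), then the opening in per cent of the stroke, from 0 (shut) to 100 (fully open). A call has 1 to 20 rows; each row shifts and turns the commanded pose from where the row before left it; what a row does not reach is not made up. A row lasts 1/12 s, in which the tool goes at most 41.7 mm and 7.16 degrees, less where a joint would pass 70% of its speed; a pose out of reach is approached as far as the arm can. A call with a number of a shift or a turn outside -1 to 1 is refused whole. A call with a gripper value outside its range is refused whole. The fingers move at their own pace and stop on an object; "force" is the grip in N (left out, the last holds). Time passes only in rows, so rows that do not move let the fingers close. It gives the time, the measured TCP pose, the force, the opening and the grip force at its end, in the units of the state.
- sense(): the state, without advancing time (a new reading comes with each control period).
- capture(name): name is "scene" or "top" or "wrist"; returns a dict with "pixels" (400x640x3 uint8, blue, green, red), "fov_y" (degrees; the focal length in pixels is half the picture's height over the tangent of half this angle, whatever the lens; pixels are square), "cx", "cy" (the principal point, pixels), "position" and "attitude" of the camera in the world; the wrist camera has in their place "tool_from_camera" (4x4, takes a point from camera to tool coordinates, whose origin is the TCP and whose axes are the flange's). Camera axes: x right, y down, z forward; pixel columns grow to the right and rows downward; lengths in mm; the calibration is good to about 2 mm. A picture is of the moment at which its call begins: read the wrist's pose just before it. There is no depth.
- finish_job(): hands the job in; it is judged then, once.
Trained networks look in a picture, given as the dict that the camera call returned (one of the last four; its "shot" number tells which), for a name from the list of things; names that differ only in an ending like _2 or _b are one class to them, and where a whole thing is asked for, a point or a joint stands for the part that bears it (a point fixed in the world has none). Each returns a list of dicts, best first, with "confidence" (0 to 1); they miss things now and then, are a little off and sometimes report something else, mostly with a low value. They report only what shows in the picture. A call takes as long as a camera call. They do not tell look-alikes from the thing itself.
- boxes_of(picture, name): "position" ([column, row] in pixels, amid what is visible of it).
The state is a dict: "time_s": time; "joints": joint angles; "dq": joint speeds; "tau": joint torques, N m; "eef_pos": TCP position; "ee_rot": TCP orientation; "force": force on the tool from outside, world axes, zero at the start; "wrist_torque": the same for the moment, N m; "grip_width": opening from 0.0 (shut) to 1.0 (fully open); "grip_force": force on a finger pad.
Only numpy, scipy, OpenCV 4.12 (cv2) and the standard library are available. Lean on these libraries where they do the work, as an engineer would, in place of code of your own. Each camera call takes 0.05 s, during which the arm holds its last target. There are 200 camera calls.

TASK

Put the magnifier on charge: press the charger's thumb latch so that the clear guard pops ajar, slide the guard fully open and lay the magnifier flat inside on the charging pad. Then slide the guard shut until it clicks and stays latched by itself, pressing firmly but never ramming it hard against its rubber buffer, and leave everything else on the desk where it is.

Things in the scene. Friction and masses are not known exactly. Their poses are not given: they have to be found in the camera images.
- station: Rose-gold charger fixed to the desk, 184 mm (x) by 277 mm (y -152 to +125 mm); origin on its underside, z up, yaw varies. Side rails 66 mm high. Open-topped bay 160 mm (x) by 95 mm (y -95 to 0 mm), walls to 52 mm; at y 0 to +125 mm a solid deck 52 mm high, over which the guard slides open; latch block at the -y end.
- bay_center (a point): Middle of the charging pad: the centre of the bay's floor, 8 mm above the desk; axes as the station's.
- guard (a joint): Travel in m of the clear guard window (166 x 106 x 6 mm, top 62 mm above the desk) along the station's +y: 0 shut and latched, 0.018 to 0.04 popped ajar, 0.105 open stop. Friction about 1.2 N; stays where left beyond 0.02. Shutting: spring and hook resist below 0.018, rising to 10 N at 0.005; there the hook gives way and clicks in at 0; a rubber buffer adds 2.8 N per mm below 0.002 (16 N at -0.002); rammed at -0.006 (27 N).
- pull (a point): Centre of the guard's black pull rib, an upright bar on the guard's middle: 60 mm long (station x), 14 mm thick (station y), 30 mm high, from 62 to 92 mm above the desk; this point is 77 mm above the desk. Moves with the guard; axes as the station's. If let go before the latch clicks, the guard springs ajar again.
- latch (a joint): How far, in m, the white thumb latch is pressed: 0 up, 0.009 fully down. Light spring, 1.2 N at the top to 5 N fully down (up to 8 N with the hook's rubbing). From about 0.006 on the guard is freed and pops ajar. When the guard is shut, its steel striker pushes the sprung hook aside, which snaps up behind it.
- latch_top (a point): Centre of the top face of the white thumb latch, a round cap 26 mm across, 76 mm above the desk, at the -y end of the station, on its centre line.
- magnifier_grip (a point): Grip point, half-way up the steel handle and next to the centre of mass, of the folded magnifier lying flat: 132 mm long; handle 18 mm wide and 16 mm high, along its x from 60 mm behind to 20 mm ahead of this point, then a dark round lens rim, 52 mm across, 12 mm high, centred 46 mm ahead (+x). About 0.16 kg. Z up. Fits the bay either way round with its length along the station's x.
- pill_box: Bystander: white ceramic pill box, 105 x 68 x 36 mm; origin at the centre of its underside.
- coaster: Bystander: round glass coaster, 96 mm across, 8 mm thick; origin at the centre of its underside.
- mug: Bystander: blue mug standing on the coaster, 80 mm across, 92 mm high; origin at the centre of its underside.
- pick: Bystander: grey cleaning pick with a silicone tip, 144 mm long, 10 mm high, lying beside the magnifier; origin under its middle.
- glasses_case: Bystander: dark blue glasses case, 155 x 62 x 34 mm; origin at the centre of its underside.
There are look-alikes about, which are no part of the job. Of the things like the part that bears magnifier_grip, leave any that is brown, orange or yellow; of the rest the larger one is meant.

How it is judged (in metres and radians):
On the way, in this order (a step that is already met when the one before it is completed fails the run):
1. the thumb latch is pressed and the guard has popped ajar (value of joint guard above 0.012 m), for 0.05 s.
2. the guard is slid fully open (value of joint guard above 0.095 m), for 0.2 s.
3. the magnifier lies flat on the pad in the bay, let go (z of magnifier_grip in the frame of station between 0.01 and 0.022 m and y of magnifier_grip in the frame of station between -0.088 and -0.008 m and x of magnifier_grip in the frame of station between -0.035 and 0.035 m and angle between magnifier_grip's own z axis and vertical below 0.15 rad and contact force between the fingers and magnifier below 0.5 N), for 0.2 s.
At the end, for the whole second after the job is handed in: The magnifier lies flat (within 0.15 rad) and at rest on the pad, its grip point 10 to 22 mm above the desk, within 35 mm of the bay's middle along the station's x and within the bay along y; the guard stands within 3 mm of its latched position, at rest, with the latch sprung up (within 3 mm) (z of magnifier_grip in the frame of station between 0.01 and 0.022 m and y of magnifier_grip in the frame of station between -0.088 and -0.008 m and x of magnifier_grip in the frame of station between -0.035 and 0.035 m and angle between magnifier_grip's own z axis and vertical below 0.15 rad and value of joint guard between -0.003 and 0.003 m and value of joint latch below 0.003 m and velocity of joint guard below 0.01 m/s and linear speed of magnifier below 0.02 m/s); the robot touches nothing.
It fails at once if the guard is rammed against its buffer, more than 6 mm past its latched position (value of joint guard below -0.006 m).
It fails at once if a bystander (pill box, coaster, mug, pick or glasses case) is shifted by more than 30 mm (distance of any of pill_box, coaster, mug, pick, glasses_case from where it was at the start of the episode above 0.03 m).
It also fails if it takes over 70 s, if anything falls off the work surface, if the arm or the gripper's body presses on something with over 40 N, if the wrist force passes 120 N, or if a joint passes its speed limit or range.

## Working session

There is one attempt and no reset: what is moved stays moved. The work goes in short steps, Python scripts to look and compute and a tool call to move; the robot and the scene stay as the last step left them, time stands still between calls to the robot, and variables do not carry over. Pictures are saved under pics/ and viewed, at most 10 in all, crops included, and the job is handed in when it is done.

Besides the shell and the picture viewer there is one more tool, called after "Emit:" in YAML: its name, and indented under it one key for each argument. drive_tool: Moves the arm, as the interface text tells. Shifts and turns lie within -1 to 1; 1 stands for 0.1 m of shift or pi/4 rad of turn. Its arguments: {"type":"object","properties":{"commands":{"type":"string"},"force":{"type":"number"}},"required":["commands"]}

```bash
mkdir -p pics; cat > h.py <<'E'
import numpy as np, cv2
from rig import sense, capture, finish_job, boxes_of, tips_ahead
from scipy.spatial.transform import Rotation as R
def rot(a):
    a=np.array(a,float)
    return a if a.shape==(3,3) else R.from_quat(a,scalar_first=True).as_matrix()
def campose(p,s=None):
    if 'tool_from_camera' in p:
        T=np.eye(4);T[:3,:3]=rot(s['ee_rot']);T[:3,3]=s['eef_pos'];T=T@np.array(p['tool_from_camera'])
        return T[:3,3],T[:3,:3]
    return np.array(p['position']),rot(p['attitude'])
def ray(p,uv,z,s=None):
    f=200/np.tan(np.radians(p['fov_y'])/2);c,A=campose(p,s)
    d=A@np.array([(uv[0]-p['cx'])/f,(uv[1]-p['cy'])/f,1]);return c+d*(z-c[2])/d[2]
def proj(p,X,s=None):
    f=200/np.tan(np.radians(p['fov_y'])/2);c,A=campose(p,s);q=A.T@(np.array(X)-c)
    return np.array([f*q[0]/q[2]+p['cx'],f*q[1]/q[2]+p['cy']])
E
python3 - <<'E'
from h import *
np.set_printoptions(precision=1,suppress=True)
print(sense()['eef_pos'],tips_ahead)
for n in ['top','scene']:
    p=capture(n);cv2.imwrite(f'pics/{n}.png',p['pixels']);print(n,p['fov_y'],p['cx'],p['cy'],p['position'],p['attitude'])
    for o,z in [('station',30),('pull',77),('latch_top',76),('magnifier_grip',8),('pill_box',18),('mug',46),('pick',5),('glasses_case',17)]:
        for b in boxes_of(p,o)[:3]: print(o,np.round(b['position']),round(b['confidence'],2),ray(p,b['position'],z)[:2])
E
```

```text
[ 211.  -480.5  247.7] 17.0
top 54.46077283519111 324.8703342193254 190.90812592170482 [426.7  51.9 985.1] [-0.   0.7 -0.7  0. ]
station [438. 186.] 0.96 [ 550.1 -222. ]
station [349.  98.] 0.65 [772.9  -0.1]
pull [452. 185.] 0.68 [ 545.8 -241.2]
latch_top [490. 183.] 0.43 [ 551.9 -331.5]
magnifier_grip [269. 290.] 0.9 [288.9 190.6]
magnifier_grip [275. 177.] 0.71 [570.5 183.5]
magnifier_grip [238. 229.] 0.71 [437.7 272.5]
pill_box [355. 247.] 0.69 [396.7 -18.4]
mug [349. 100.] 0.92 [761.7  -0. ]
pick [316. 182.] 0.5 [558.7  80.7]
glasses_case [164. 197.] 0.68 [513.8 460.1]
scene 45.27595510443429 320.06302097661995 189.2270555458396 [1212.3  -12.2 1043.5] [-0.2  0.7  0.6 -0.2]
station [204. 220.] 0.95 [ 560.1 -221.2]
magnifier_grip [364. 203.] 0.94 [558.6 183.9]
magnifier_grip [347. 127.] 0.82 [294.3 188.1]
magnifier_grip [421. 250.] 0.69 [714.7 291.6]
pill_box [279. 163.] 0.66 [402.2 -20.4]
pill_box [203. 213.] 0.37 [ 531.5 -225.5]
mug [304. 274.] 0.79 [748.8   3.7]
pick [325. 210.] 0.71 [564.4  81.7]
glasses_case [464. 173.] 0.77 [513.6 463.1]
```

View pics/top.png

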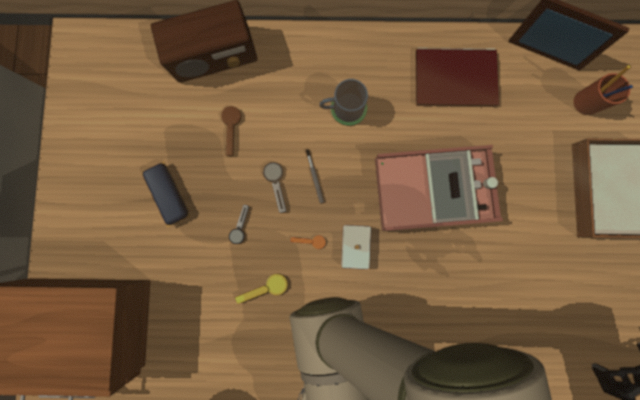

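View pics/scene.png

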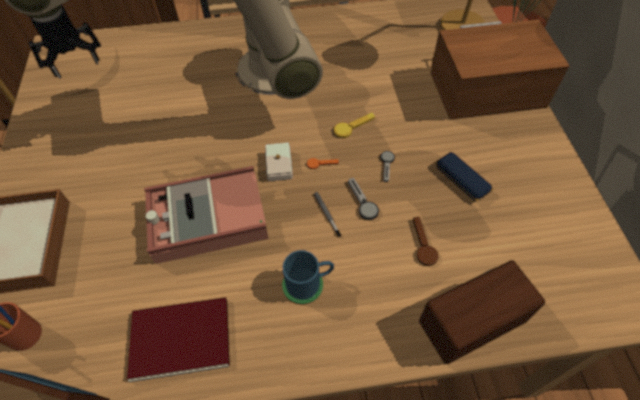

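Top picture: the candidates are large grey (275,187), small grey (239,225), brown (231,130), orange (310,241) and yellow (265,289). The larger of the two grey ones, (275,187), fits the description. The station has its latch at (492,183) and the pull at (454,185), with +y to the left in the image. One enlarged crop to confirm.

```bash
python3 - <<'E'
from h import *
im=cv2.imread('pics/top.png')
a=cv2.resize(im[145:245,225:335],None,fx=3.2,fy=3.2,interpolation=cv2.INTER_CUBIC)
b=cv2.resize(im[140:240,370:510],None,fx=3.2,fy=3.2,interpolation=cv2.INTER_CUBIC)
cv2.imwrite('pics/crop.png',np.clip(np.hstack([a,b])*1.4,0,255).astype(np.uint8))
E
```

```text
(no output)
```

View pics/crop.png

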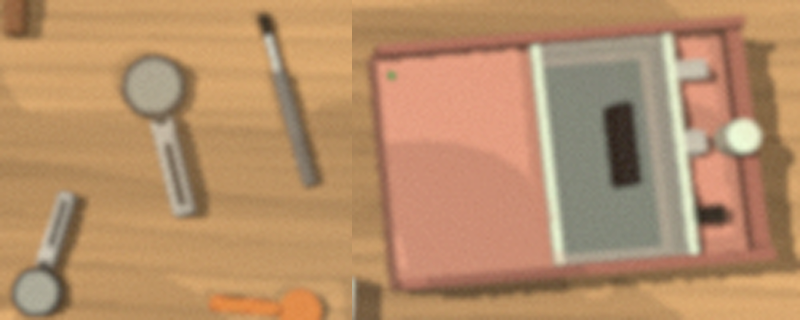

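The crop shows the large grey magnifier (rim at 273,172; handle end at 282,212), the pick to its right, and the station with its white latch (492,182) and black pull (454,185).

```bash
python3 - <<'E'
from h import *
np.set_printoptions(precision=1,suppress=True)
p=capture('top')
P=lambda u,z:ray(p,u,z)[:2]
rim=P((272.8,172.2),12);end=P((282.5,211.6),12)
d=(rim-end)/np.linalg.norm(rim-end);print('mag rim',rim,'end',end,'L',np.linalg.norm(rim-end),'dir',np.degrees(np.arctan2(d[1],d[0])),'grip',rim-46*d,end+60*d)
print('pick',P((307.8,151),6),P((322,202),6))
pull=P((454.4,185.3),92);la=P((492.2,182.5),76)
c=[P(u,66) for u in [(377.2,157.2),(385,230),(491.9,146.3),(500.6,219.7)]]
print('pull',pull,'latch',la,'corners',c)
fy=(c[0]+c[1])/2;by=(c[2]+c[3])/2
for v in [pull-la,fy-by,c[0]-c[2],c[1]-c[3]]: print(np.degrees(np.arctan2(v[1],v[0]))-90,np.linalg.norm(v))
for v in [c[0]-c[1],c[2]-c[3]]: print(np.degrees(np.arctan2(v[1],v[0])),np.linalg.norm(v))
v=fy-by;v/=np.linalg.norm(v);print('origin',by+152*v,fy-125*v, 'mid pull rel', pull-by)
print(sense()['ee_rot'],R.from_quat(sense()['ee_rot'],scalar_first=True).as_matrix())
E
```

```text
mag rim [581.6 189.9] end [482.1 162.7] L 103.1687967703306 dir 15.275712812203592 grip [537.2 177.7] [539.9 178.5]
pick [638.7 102.5] [508.   64.1]
pull [ 543.7 -242.6] latch [ 553.7 -336.9] corners [array([612.7, -67.6]), array([439. , -85.7]), array([ 643. , -343.5]), array([ 466.9, -357.9])]
6.007599970466174 94.86075788063994
6.053699030864465 275.5884435808014
6.25556418554325 277.53127766348956
5.848970047948754 273.64907893269645
5.954863514524124 174.68053273710763
4.6969257606450485 176.68540748586938
origin [ 538.9 -199.5] [ 539. -201.] mid pull rel [-11.2 108.1]
[0.  1.  0.2 0. ] [[ 0.9  0.4  0. ]
 [ 0.4 -0.9 -0. ]
 [ 0.   0.  -1. ]]
```

Emit:
drive_tool:
  commands: "0.285 0.12 0 0 0 -0.033 0;0.285 0.12 0 0 0 -0.033 0;0.285 0.12 0 0 0 -0.033 0;0.285 0.12 0 0 0 -0.033 0;0.285 0.12 0 0 0 -0.033 0;0.285 0.12 0 0 0 -0.033 0;0.285 0.12 0 0 0 -0.033 0;0.285 0.12 0 0 0 -0.033 0;0.285 0.12 0 0 0 -0.033 0;0.285 0.12 0 0 0 -0.033 0;0.285 0.12 0 0 0 -0.033 0;0.285 0.12 0 0 0 -0.033 0;0 0 -0.2 0 0 0 0;0 0 -0.2 0 0 0 0;0 0 -0.2 0 0 0 0;0 0 0 0 0 0 0;0 0 0 0 0 0 0"

```text
time_s: 2.37
eef_pos: [552.9, -336.6, 188.0]
ee_rot: [-0.001, 0.999, 0.051, -0.001]
force: [-0.1, 0.1, 0.5]
grip_width: -0.001
grip_force: 0.0
```

```bash
python3 - <<'E'
from h import *
np.set_printoptions(precision=1,suppress=True)
s=sense();p=capture('wrist');cv2.imwrite('pics/w1.png',p['pixels'])
A=rot(s['ee_rot']);print(s['eef_pos'],np.degrees(np.arctan2(A[1,0],A[0,0])),s['force'],tips_ahead)
for o,z in [('latch_top',76),('pull',77)]:
    for b in boxes_of(p,o)[:2]: print(o,b['position'],b['confidence'],ray(p,b['position'],z,s))
E
```

```text
[ 552.9 -336.6  188. ] 5.88618465180448 [-0.1  0.1  0.5] 17.0
latch_top [322.2, 190.1] 0.92 [ 560.9 -337.2   76. ]
pull [209.2, 177.3] 0.69 [ 562.3 -250.3   77. ]
```

View pics/w1.png

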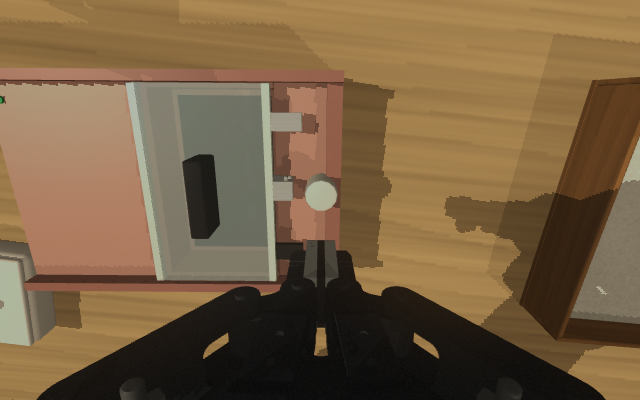

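Wrist view: latch cap at (320,193), pull at about (199,197), station rails' outer edges at rows 71 and 290 near column 343.

```bash
python3 - <<'E'
from h import *
np.set_printoptions(precision=1,suppress=True)
s=sense();p=capture('wrist')
for u,z in [((320.5,193),76),((343,71),66),((343,290),66),((208,197),92),((199,155),92),((186,238),92), ((214,155),92),((206,238),92)]: print(u,ray(p,u,z,s))
E
```

```text
(320.5, 193) [ 558.7 -337.1   76. ]
(343, 71) [ 650.1 -344.3   66. ]
(343, 290) [ 467.9 -366.8   66. ]
(208, 197) [ 551.8 -254.7   92. ]
(199, 155) [ 582.3 -248.3   92. ]
(186, 238) [ 517.2 -238.    92. ]
(214, 155) [ 583.3 -258.8   92. ]
(206, 238) [ 518.8 -253.2   92. ]
```

Emit:
drive_tool:
  commands: "0.04 0 -0.2 0 0 0 0;0 0 -0.25 0 0 0 0;0 0 -0.25 0 0 0 0;0 0 -0.2 0 0 0 0;0 0 -0.05 0 0 0 0;0 0 -0.03 0 0 0 0;0 0 -0.03 0 0 0 0;0 0 -0.03 0 0 0 0;0 0 0 0 0 0 0"

```text
time_s: 3.32
eef_pos: [557.6, -337.3, 85.4]
ee_rot: [0.001, 0.999, 0.051, 0.001]
force: [-0.3, -1.4, 3.6]
grip_width: -0.004
grip_force: 2.0
```

Emit:
drive_tool:
  commands: "0 0 -0.012 0 0 0 0;0 0 0 0 0 0 0;0 0 0 0 0 0 0"

```text
time_s: 3.57
eef_pos: [557.6, -337.2, 84.0]
ee_rot: [0.001, 0.999, 0.051, 0.001]
force: [2.2, -1.7, 5.5]
grip_width: -0.001
grip_force: 2.4
```

```bash
python3 - <<'E'
from h import *
np.set_printoptions(precision=1,suppress=True)
s=sense();p=capture('wrist');cv2.imwrite('pics/w2.png',p['pixels']);print(s['eef_pos'],s['force'])
E
```

```text
[ 557.6 -337.2   84. ] [ 2.2 -1.7  5.5]
```

View pics/w2.png

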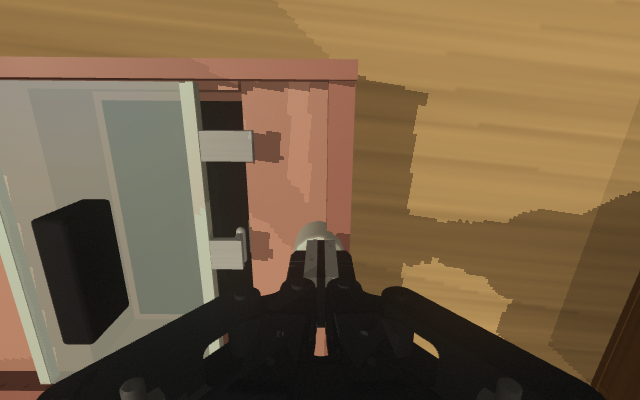

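The guard has popped ajar: there is a dark gap at column 215, and the pull is now at about (85,270). I'll rise and find the pull from above.

Emit:
drive_tool:
  commands: "0 0 0.2 0 0 0 0;0 0 0.3 0 0 0 0;-0.1 0.25 0.3 0 0 0 60;-0.05 0.3 0.3 0 0 0 60;0 0.3 0 0 0 0 60;0 0.25 0 0 0 0 60;0 0 0 0 0 0 60;0 0 0 0 0 0 60"

```text
time_s: 4.28
eef_pos: [542.1, -226.3, 192.1]
ee_rot: [-0.0, 0.999, 0.052, -0.0]
force: [0.5, 0.2, 1.2]
grip_width: 0.6
grip_force: 0.0
```

```bash
python3 - <<'E'
from h import *
np.set_printoptions(precision=1,suppress=True)
s=sense();p=capture('wrist');im=p['pixels'].copy();t=capture('top')
print(s['eef_pos'],s['grip_width'])
for b in boxes_of(p,'pull')[:2]: print(b['position'],b['confidence'],ray(p,b['position'],77,s))
for b in boxes_of(t,'pull')[:2]: print('top',b['position'],b['confidence'],ray(t,b['position'],77))
cv2.imwrite('pics/w3.png',im)
E
```

```text
[ 542.1 -226.3  192.1] 0.5996153290352846
[326.1, 172.6] 0.96 [ 563.5 -228.5   77. ]
top [433.6, 175.3] 0.79 [ 568.8 -199.1   77. ]
```

View pics/w3.png

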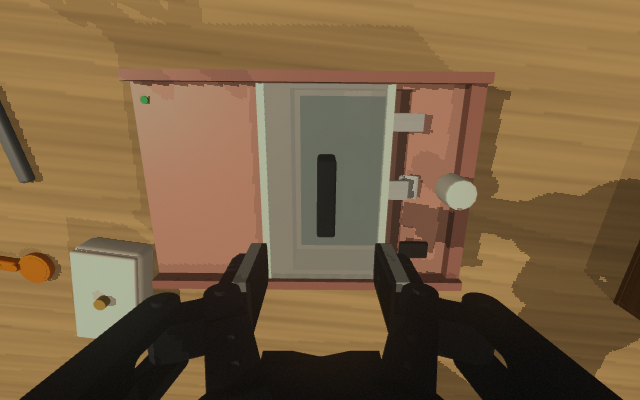

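Pull bar top at about columns 318–336 and rows 155–238, centre (327,197).

```bash
python3 - <<'E'
from h import *
np.set_printoptions(precision=1,suppress=True)
s=sense();p=capture('wrist')
g=cv2.cvtColor(p['pixels'],cv2.COLOR_BGR2GRAY)[145:242,305:345];m=(g<40)
r,c=np.nonzero(m);print(r.min()+145,r.max()+145,c.min()+305,c.max()+305)
for rr in (10,20,50,85):
    cc=np.nonzero(m[rr])[0]; print(rr+145,cc.min()+305,cc.max()+305)
for u,z in [((327,197),92),((327,160),92),((327,234),92),((456,192),76),((490,77),66),((461,286),66),((122,75),66),((150,284),66)]: print(u,ray(p,u,z,s))
E
```

```text
154 236 315 332
155 316 331
165 315 332
195 315 332
230 315 331
(327, 197) [ 548.5 -232.6   92. ]
(327, 160) [ 576.  -229.7   92. ]
(327, 234) [ 519.  -235.8   92. ]
(456, 192) [ 558.2 -334.3   76. ]
(490, 77) [ 645.4 -344.2   66. ]
(461, 286) [ 469.8 -363.1   66. ]
(122, 75) [619.1 -72.7  66. ]
(150, 284) [443.2 -84.3  66. ]
```

Emit:
drive_tool:
  commands: "0.04 -0.035 -0.25 0 0 0 60;0 0 -0.25 0 0 0 60;0 0 -0.25 0 0 0 60;0 0 -0.2 0 0 0 60;0 0 -0.11 0 0 0 60;0 0 0 0 0 0 5;0 0 0 0 0 0 5;0 0 0 0 0 0 5;0 0 0 0 0 0 5;0 0 0 0 0 0 5;0 0 0 0 0 0 5"
  force: 30

```text
time_s: 5.45
eef_pos: [546.8, -231.3, 87.8]
ee_rot: [0.001, 0.999, 0.051, 0.001]
force: [-1.2, 1.4, 6.5]
grip_width: 0.154
grip_force: 33.3
```

Emit:
drive_tool:
  commands: "-0.008 0.08 0 0 0 0 5;-0.016 0.16 0 0 0 0 5;-0.016 0.16 0 0 0 0 5;-0.016 0.16 0 0 0 0 5;-0.012 0.12 0 0 0 0 5;-0.006 0.06 0 0 0 0 5;0 0 0 0 0 0 5;0 0 0 0 0 0 5"

```text
time_s: 6.12
eef_pos: [539.6, -156.6, 87.8]
ee_rot: [0.001, 0.999, 0.052, 0.001]
force: [1.1, 0.9, 6.6]
grip_width: 0.158
grip_force: 33.4
```

Moved 74 mm. I'll creep on to the open stop, watching the force.

Emit:
drive_tool:
  commands: "-0.004 0.04 0 0 0 0 5;-0.004 0.04 0 0 0 0 5;-0.002 0.02 0 0 0 0 5;0 0 0 0 0 0 5"

```text
time_s: 6.45
eef_pos: [538.6, -146.8, 87.7]
ee_rot: [0.001, 0.999, 0.051, 0.001]
force: [0.7, 1.9, 7.9]
grip_width: 0.157
grip_force: 33.4
```

Emit:
drive_tool:
  commands: "-0.003 0.03 0 0 0 0 5;-0.003 0.03 0 0 0 0 5;0 0 0 0 0 0 5"

```text
time_s: 6.7
eef_pos: [538.1, -141.1, 87.8]
ee_rot: [0.001, 0.999, 0.051, 0.002]
force: [1.2, 0.7, 6.9]
grip_width: 0.156
grip_force: 33.3
```

Emit:
drive_tool:
  commands: "-0.002 0.02 0 0 0 0 5;-0.002 0.02 0 0 0 0 5;0 0 0 0 0 0 5"

```text
time_s: 6.95
eef_pos: [538.1, -140.7, 87.9]
ee_rot: [0.004, 0.999, 0.051, 0.002]
force: [-0.5, -20.9, 1.2]
grip_width: 0.155
grip_force: 32.9
```

Open stop reached, so guard 0 corresponds to TCP y ≈ -245. Next: release, rise, and go to the magnifier.

Emit:
drive_tool:
  commands: "0.003 -0.035 0 0 0 0 5;0 0 0 0 0 0 60;0 0 0 0 0 0 60;0 0 0 0 0 0 60;0 0 0.2 0 0 0 60;0 0 0.3 0 0 0 60;0 0.1 0.3 0 0 0 60;0 0.35 0.3 0 0 0.04 60;0 0.35 0 0 0 0.04 60;0 0.35 0 0 0 0.04 60;0 0.35 0 0 0 0.04 60;0 0.35 0 0 0 0.04 60;0 0.35 0 0 0 0 60;0 0.35 0 0 0 0 60;0 0.35 0 0 0 0 60;0 0.25 0 0 0 0 60;0 0 0 0 0 0 60;0 0 0 0 0 0 60"

```text
time_s: 8.45
eef_pos: [536.6, 172.4, 193.2]
ee_rot: [0.0, 0.991, 0.131, -0.0]
force: [-0.0, -0.3, -0.1]
grip_width: 0.598
grip_force: 0.0
```

```bash
python3 - <<'E'
from h import *
np.set_printoptions(precision=1,suppress=True)
s=sense();p=capture('wrist');im=p['pixels'].copy();t=capture('top')
A=rot(s['ee_rot']);print(s['eef_pos'],s['grip_width'],np.degrees(np.arctan2(A[1,0],A[0,0])))
for b in boxes_of(p,'magnifier_grip')[:3]: print(b['position'],b['confidence'],ray(p,b['position'],14,s))
for b in boxes_of(t,'pull')[:2]: print('top',b['position'],b['confidence'],ray(t,b['position'],90))
cv2.imwrite('pics/w4.png',im)
E
```

```text
[536.6 172.4 193.2] 0.5976195111811946 15.044432179515498
[201.8, 363.1] 0.95 [284.1 249.9  14. ]
[204.6, 243.4] 0.83 [438.9 271.3  14. ]
[205.5, 23.2] 0.73 [644.1 303.3  14. ]
top [408.3, 188.7] 0.61 [ 534.6 -136.4   90. ]
```

View pics/w4.png

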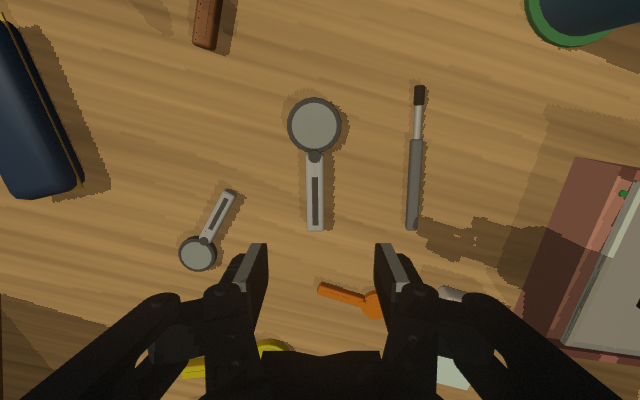

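Wrist view: target rim centre (315,125), handle end (315,230), almost in line with the tool; the pick is at column 415, well clear of the fingers.

```bash
python3 - <<'E'
from h import *
np.set_printoptions(precision=1,suppress=True)
s=sense();p=capture('wrist')
r=ray(p,(314.5,125),12,s)[:2];e=ray(p,(315,230.5),14,s)[:2];d=(r-e);L=np.linalg.norm(d);d/=L
print(r,e,L,np.degrees(np.arctan2(d[1],d[0])),r-46*d,e+60*d)
E
```

```text
[586.4 188.8] [483.5 161.6] 106.41838713578363 14.812405430505036 [541.9 177. ] [541.5 176.9]
```

Emit:
drive_tool:
  commands: "0.045 0.045 -0.25 0 0 0 60;0 0 -0.25 0 0 0 60;0 0 -0.25 0 0 0 60;0 0 -0.25 0 0 0 60;0 0 -0.25 0 0 0 60;0 0 -0.25 0 0 0 60;0 0 -0.15 0 0 0 60;0 0 -0.07 0 0 0 60;0 0 0 0 0 0 5;0 0 0 0 0 0 5;0 0 0 0 0 0 5;0 0 0 0 0 0 5;0 0 0 0 0 0 5;0 0 0 0 0 0 5"
  force: 40

```text
time_s: 9.87
eef_pos: [542.4, 175.6, 22.8]
ee_rot: [0.0, 0.992, 0.13, 0.001]
force: [-0.3, -1.6, 6.9]
grip_width: 0.195
grip_force: 41.0
```

Emit:
drive_tool:
  commands: "0 0 0.15 0 0 0 5;0 0 0.25 0 0 0 5;0 0 0.3 0 0 0 5;0 0 0.3 0 0 0 5;0 -0.2 0.3 0 0 0 5;0 -0.35 0.2 0 0 -0.02 5;0 -0.35 0 0 0 -0.03 5;0 -0.35 0 0 0 -0.03 5;0 -0.35 0 0 0 -0.03 5;0 -0.35 0 0 0 -0.03 5;0 -0.35 0 0 0 -0.03 5;0 -0.35 0 0 0 -0.035 5;0 -0.35 0 0 0 0 5;0 -0.35 0 0 0 0 5;0 -0.35 0 0 0 0 5;0 -0.35 0 0 0 0 5;-0.01 -0.2 0 0 0 0 5;0 0 0 0 0 0 5;0 0 -0.25 0 0 0 5;0 0 0 0 0 0 5"

```text
time_s: 11.53
eef_pos: [539.1, -248.1, 143.0]
ee_rot: [-0.002, 0.999, 0.049, -0.002]
force: [-0.5, 0.2, -2.5]
grip_width: 0.197
grip_force: 39.9
```

```bash
python3 - <<'E'
from h import *
np.set_printoptions(precision=1,suppress=True)
s=sense();p=capture('wrist');cv2.imwrite('pics/w5.png',p['pixels'])
A=rot(s['ee_rot']);print(s['eef_pos'],s['grip_width'],np.degrees(np.arctan2(A[1,0],A[0,0])),s['force'])
E
```

```text
[ 539.1 -248.1  143. ] 0.19655446799582382 5.640815782158642 [-0.5  0.2 -2.5]
```

View pics/w5.png

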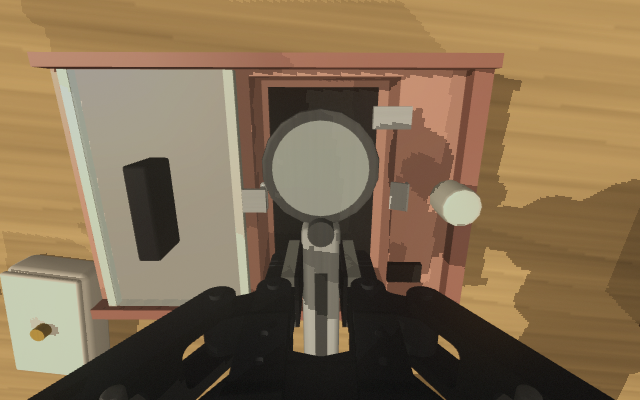

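Magnifier rim at (321,166) over the bay opening; bay walls' inner edges at about columns 265 and 385, and the guard is clear to the left.

```bash
python3 - <<'E'
from h import *
np.set_printoptions(precision=1,suppress=True)
s=sense();p=capture('wrist')
A=rot(s['ee_rot'])
for o,a in [((541,-202),5.7)]:
    c,sn=np.cos(np.radians(a)),np.sin(np.radians(a))
    for x,y,z in [(80,-95,52),(80,0,52),(80,-95,8),(80,0,8),(92,-152,66),(92,125,66),(0,-137,76),(-92,-152,66)]:
        print((x,y,z),proj(p,[o[0]+c*x-sn*y,o[1]+sn*x+c*y,z],s))
for u,z in [((457,206),76),((502,55),66),((30,53),66)]:print(u,ray(p,u,z,s))
im=p['pixels'];print(im[100,225:410:3].mean(1).astype(int))
E
```

```text
(80, -95, 52) [397.   81.3]
(80, 0, 52) [250.   81.4]
(80, -95, 8) [384.3  84.4]
(80, 0, 8) [262.1  84.4]
(92, -152, 66) [500.   58.5]
(92, 125, 66) [34.  58.8]
(0, -137, 76) [461.7 210.7]
(-92, -152, 66) [460.4 320.6]
(457, 206) [ 557.4 -334.6   76. ]
(502, 55) [ 649.6 -344.8   66. ]
(30, 53) [623.1 -66.6  66. ]
[170 189 189 189  84  88  89  89  89  63  74  73  74 104 104  34  35  35
  35  32  34  33  33  34  33  33  33  44  42  42  42  43  44  43  42  43
  44  43  42  44  42  43  43  42  40  43  44  42  42  42  43 137 139 139
 131 103 104 104 150 152 152 151]
```

Emit:
drive_tool:
  commands: "0.025 0 -0.2 0 0 0 5;0 0 -0.25 0 0 0 5;0 0 -0.25 0 0 0 5;0 0 -0.25 0 0 0 5;0 0 0 0 0 0 5;0 0 0 0 0 0 5;0 0 0 0 0 0 5"

```text
time_s: 12.22
eef_pos: [544.2, -249.7, 53.8]
ee_rot: [0.001, 0.999, 0.05, 0.001]
force: [0.3, -0.0, -1.6]
grip_width: 0.196
grip_force: 39.9
```

Emit:
drive_tool:
  commands: "-0.02 0 -0.1 0 0 0 5;0 0 -0.08 0 0 0 5;0 0 -0.03 0 0 0 5;0 0 0 0 0 0 5;0 0 0 0 0 0 5"

```text
time_s: 12.63
eef_pos: [541.4, -249.6, 30.9]
ee_rot: [0.0, 0.999, 0.049, 0.0]
force: [-0.1, -1.0, 2.3]
grip_width: 0.194
grip_force: 40.8
```

Contact felt. Release and rise.

Emit:
drive_tool:
  commands: "0 0 0 0 0 0 30;0 0 0 0 0 0 40;0 0 0 0 0 0 40;0 0 0 0 0 0 40;0 0 0.1 0 0 0 40;0 0 0.2 0 0 0 40;0 0 0.3 0 0 0 40;0 0 0.3 0 0 0 40;0 0 0.3 0 0 0 40;0 0 0.2 0 0 0 40;0 0.2 0.1 0 0 0 40;0 0 0 0 0 0 60;0 0 0 0 0 0 60"

```text
time_s: 13.72
eef_pos: [541.2, -228.8, 180.8]
ee_rot: [0.0, 0.999, 0.05, 0.0]
force: [0.4, 0.5, -0.1]
grip_width: 0.601
grip_force: 0.0
```

```bash
python3 - <<'E'
from h import *
np.set_printoptions(precision=1,suppress=True)
s=sense();p=capture('wrist');cv2.imwrite('pics/w6.png',p['pixels'])
A=rot(s['ee_rot']);print(s['eef_pos'],s['grip_width'],np.degrees(np.arctan2(A[1,0],A[0,0])),s['force'])
E
```

```text
[ 541.2 -228.8  180.8] 0.6008101158769001 5.732003681613868 [ 0.4  0.5 -0.1]
```

View pics/w6.png

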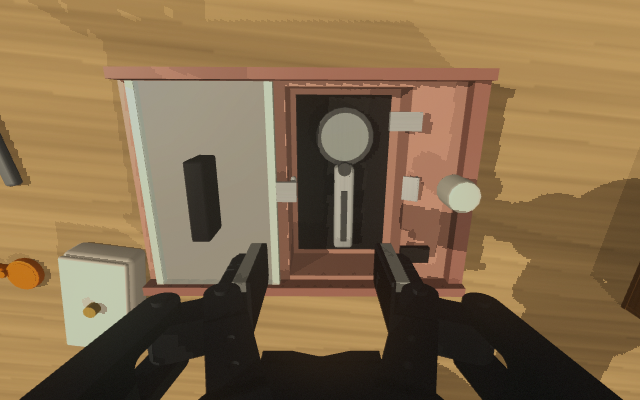

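Magnifier lies flat inside the bay (rim 345,136; handle end 343,247) and the guard is still open. Now I'll regrip the pull.

Emit:
drive_tool:
  commands: "0 0.3 0 0 0 0 60;0 0.3 0 0 0 0 60;-0.03 0.28 0 0 0 0 60;0 0 -0.25 0 0 0 60;0 0 -0.25 0 0 0 60;0 0 -0.25 0 0 0 60;0 0 -0.12 0 0 0 60;0 0 -0.06 0 0 0 60;0 0 0 0 0 0 5;0 0 0 0 0 0 5;0 0 0 0 0 0 5;0 0 0 0 0 0 5;0 0 0 0 0 0 5;0 0 0 0 0 0 5"
  force: 50

```text
time_s: 14.93
eef_pos: [538.6, -141.7, 88.5]
ee_rot: [0.001, 0.999, 0.049, 0.001]
force: [-0.8, -1.7, 6.3]
grip_width: 0.151
grip_force: 52.6
```

Emit:
drive_tool:
  commands: "0.008 -0.08 0 0 0 0 5;0.013 -0.13 0 0 0 0 5;0.013 -0.13 0 0 0 0 5;0.013 -0.13 0 0 0 0 5;0.013 -0.13 0 0 0 0 5;0.01 -0.1 0 0 0 0 5;0.006 -0.06 0 0 0 0 5;0 0 0 0 0 0 5;0 0 0 0 0 0 5"

```text
time_s: 15.68
eef_pos: [546.0, -218.2, 88.5]
ee_rot: [0.001, 0.999, 0.049, 0.001]
force: [-2.8, -1.6, 6.4]
grip_width: 0.153
grip_force: 52.7
```

Emit:
drive_tool:
  commands: "0.004 -0.04 0 0 0 0 5;0.004 -0.04 0 0 0 0 5;0.004 -0.04 0 0 0 0 5;0.002 -0.02 0 0 0 0 5;0 0 0 0 0 0 5"

```text
time_s: 16.1
eef_pos: [547.2, -231.6, 88.5]
ee_rot: [0.0, 0.999, 0.049, 0.0]
force: [-2.5, -0.1, 7.7]
grip_width: 0.147
grip_force: 52.8
```

Emit:
drive_tool:
  commands: "0.002 -0.02 0 0 0 0 5;0.001 -0.01 0 0 0 0 5;0 0 0 0 0 0 5"

```text
time_s: 16.35
eef_pos: [547.5, -233.8, 88.4]
ee_rot: [-0.0, 0.999, 0.049, 0.0]
force: [-3.8, 4.3, 8.1]
grip_width: 0.145
grip_force: 53.0
```

Emit:
drive_tool:
  commands: "0.002 -0.02 0 0 0 0 5;0 0 0 0 0 0 5"

```text
time_s: 16.52
eef_pos: [547.6, -235.6, 88.4]
ee_rot: [-0.001, 0.999, 0.049, -0.0]
force: [-4.1, 5.3, 10.0]
grip_width: 0.147
grip_force: 53.0
```

Emit:
drive_tool:
  commands: "0.002 -0.02 0 0 0 0 5;0 0 0 0 0 0 5"

```text
time_s: 16.68
eef_pos: [547.8, -237.3, 88.4]
ee_rot: [-0.001, 0.999, 0.049, -0.0]
force: [-4.1, 6.8, 9.9]
grip_width: 0.148
grip_force: 53.1
```

Emit:
drive_tool:
  commands: "0.0015 -0.015 0 0 0 0 5;0 0 0 0 0 0 5"

```text
time_s: 16.85
eef_pos: [547.9, -238.6, 88.4]
ee_rot: [-0.001, 0.999, 0.05, -0.0]
force: [-3.6, 7.0, 10.2]
grip_width: 0.152
grip_force: 53.2
```

Emit:
drive_tool:
  commands: "0.001 -0.01 0 0 0 0 5;0 0 0 0 0 0 5"

```text
time_s: 17.02
eef_pos: [548.0, -239.4, 88.4]
ee_rot: [-0.001, 0.999, 0.05, -0.0]
force: [-3.9, 7.2, 10.1]
grip_width: 0.149
grip_force: 53.2
```

Emit:
drive_tool:
  commands: "0.001 -0.015 0 0 0 0 5;0 0 0 0 0 0 5"

```text
time_s: 17.18
eef_pos: [548.1, -240.7, 88.4]
ee_rot: [-0.001, 0.999, 0.05, -0.0]
force: [-4.6, 8.8, 11.4]
grip_width: 0.152
grip_force: 53.3
```

Emit:
drive_tool:
  commands: "0.001 -0.015 0 0 0 0 5;0 0 0 0 0 0 5"

```text
time_s: 17.35
eef_pos: [548.3, -242.5, 88.4]
ee_rot: [-0.001, 0.999, 0.05, -0.0]
force: [-3.6, 7.5, 10.1]
grip_width: 0.151
grip_force: 53.2
```

Emit:
drive_tool:
  commands: "0.001 -0.015 0 0 0 0 5;0 0 0 0 0 0 5"

```text
time_s: 17.52
eef_pos: [548.4, -244.2, 88.4]
ee_rot: [-0.001, 0.999, 0.05, 0.0]
force: [-2.7, 7.1, 9.6]
grip_width: 0.151
grip_force: 53.1
```

Emit:
drive_tool:
  commands: "0.001 -0.01 0 0 0 0 5;0 0 0 0 0 0 5"

```text
time_s: 17.68
eef_pos: [548.5, -245.1, 88.4]
ee_rot: [-0.001, 0.999, 0.05, -0.0]
force: [-2.4, 8.3, 9.4]
grip_width: 0.146
grip_force: 53.1
```

Emit:
drive_tool:
  commands: "0.001 -0.01 0 0 0 0 5;0 0 0 0 0 0 5"

```text
time_s: 17.85
eef_pos: [548.6, -245.8, 88.4]
ee_rot: [-0.001, 0.999, 0.05, -0.0]
force: [-3.1, 9.5, 10.7]
grip_width: 0.148
grip_force: 53.2
```

Emit:
drive_tool:
  commands: "0.001 -0.01 0 0 0 0 5;0 0 0 0 0 0 5"

```text
time_s: 18.02
eef_pos: [548.7, -246.3, 88.4]
ee_rot: [-0.002, 0.999, 0.05, -0.0]
force: [-3.2, 11.8, 11.7]
grip_width: 0.151
grip_force: 53.3
```

Emit:
drive_tool:
  commands: "0.001 -0.01 0 0 0 0 5;0 0 0 0 0 0 5;0 0 0 0 0 0 5"

```text
time_s: 18.27
eef_pos: [548.7, -247.0, 88.4]
ee_rot: [-0.002, 0.999, 0.05, -0.0]
force: [-3.7, 12.6, 12.0]
grip_width: 0.152
grip_force: 53.4
```

Emit:
drive_tool:
  commands: "0.001 -0.012 0 0 0 0 5;0 0 0 0 0 0 5;0 0 0 0 0 0 5"

```text
time_s: 18.52
eef_pos: [548.8, -247.8, 88.4]
ee_rot: [-0.002, 0.999, 0.05, -0.0]
force: [-3.6, 14.6, 12.8]
grip_width: 0.155
grip_force: 53.5
```

Emit:
drive_tool:
  commands: "-0.001 0.015 0 0 0 0 5;-0.001 0.015 0 0 0 0 5;-0.001 0.01 0 0 0 0 5;0 0 0 0 0 0 5"

```text
time_s: 18.85
eef_pos: [548.6, -245.5, 88.4]
ee_rot: [-0.001, 0.999, 0.05, -0.0]
force: [-3.1, 6.3, 9.0]
grip_width: 0.153
grip_force: 53.0
```

Emit:
drive_tool:
  commands: "-0.001 0.01 0 0 0 0 5;-0.001 0.01 0 0 0 0 5;0 0 0 0 0 0 5"

```text
time_s: 19.1
eef_pos: [548.5, -245.1, 88.5]
ee_rot: [0.001, 0.999, 0.049, 0.0]
force: [-2.8, -1.8, 6.8]
grip_width: 0.149
grip_force: 52.6
```

The guard is held against the pull-back, so it is latched. Release and retreat.

Emit:
drive_tool:
  commands: "0 0 0 0 0 0 40;0 0 0 0 0 0 60;0 0 0 0 0 0 60;0 0 0 0 0 0 60;0 0 0.15 0 0 0 60;0 0 0.3 0 0 0 60;0 0 0.3 0 0 0 60;0 0 0.25 0 0 0 60;0 0 0 0 0 0 60;0 0 0 0 0 0 60"

```text
time_s: 19.93
eef_pos: [548.7, -244.6, 188.4]
ee_rot: [0.001, 0.999, 0.05, 0.001]
force: [0.2, -0.6, -0.8]
grip_width: 0.603
grip_force: 0.0
```

```bash
python3 - <<'E'
from h import *
s=sense();p=capture('wrist');cv2.imwrite('pics/w7.png',p['pixels']);print(s['eef_pos'],s['force'])
E
```

```text
[ 548.70167459 -244.59791407  188.40005331] [ 0.1657301  -0.55295739 -0.81816783]
```

View pics/w7.png

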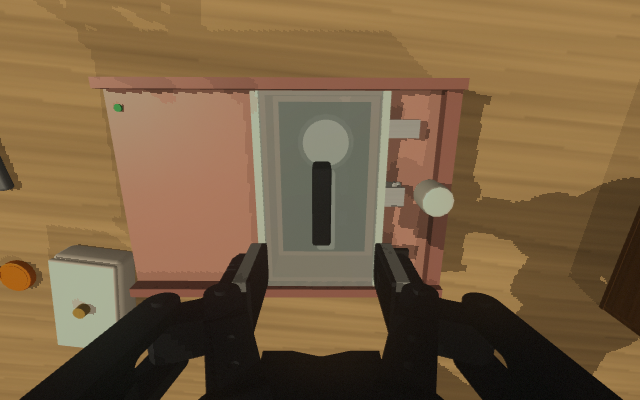

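The guard is shut with the pull at (321,203) centred under the tool at guard ≈ 0, the magnifier lies inside, and the latch is up.

```bash
python3 -c "
from rig import finish_job; print(finish_job())"
```

```text
the job is handed in; nothing more can be done
None
```

The job is handed in: the larger grey magnifier lies flat on the pad, and the guard is shut and held when I pulled back on it; the pill box, the only bystander in the last picture, looked undisturbed, I didn't re-check the others, and the judge returned no verdict.

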